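# Load the UV bay behind its counterweighted guard

## Robot

A 6-joint arm with a two-finger parallel gripper is mounted at the origin on a cart in front of the work surface, level with it; the furniture and walls round the work are solid. World frame = base frame: x ahead of the robot, y to its left, z up, the work surface at z = 0. Lengths are in m, angles in rad, forces in N, time in s.
With the tool pointing down it reaches from about 0.35 to 0.975 m from the base axis. Payload 4.9 kg.
Tool frame: the origin (TCP) lies at the very end of the fingers, on their centre line; the grasp point (between the pads) lies manip.grip_point_offset behind it (manip.grip_point_offset is the distance from the TCP to the grasp point, in m); z points along the fingers, y is the direction in which the jaws open and shut (so a half turn about z gives the same grasp; the last joint's range is limited). The gripper opens to 85 mm and grips with 20 to 120 N. Pads are 22 mm wide; open, the fingers measure 114 mm over their backs; the gripper's body (76 mm by 85 mm) begins 54 mm behind the grasp point. The pads swing forward as they close: fully open they stand 13 mm farther back than shut.
Start: joints at [1.088, 0.053, 1.613, -0, 1.476, -0.119], TCP at [0.222, 0.584, 0.231] pointing down, gripper open.
Joint ranges: [-3.01, 3.01], [-1.01, 2.22], [0.06, 2.58], [-1.02, 4.17], [0.09, 2.62], [-3.14, 3.14]. Speed limits (rad/s): [2.57, 2.57, 3.14, 3.14, 3.14, 3.14].

## Interface

Orientations are given as a unit quaternion [w, x, y, z].
In Python, from plant import status, grab_frame, camera_params, ticket, boxes_of, outline_of, manip gives the robot as it stands. The module is installed in compiled form; this text tells all that it offers.
- The arm moves only by the tool play_rows, never from a script. Its argument "deltas" is a list of rows, each a list of 2 entries, a list of its own where there are three numbers: the shift along the world's x, y, z in m, then the turn about the world's z in rad. A call has 1 to 5 rows; each row is the pose to reach, as a shift and turn from the pose commanded when the call began; what a row does not reach only later rows make up. A row lasts 1/8 s, in which the tool goes at most 62.5 mm and 10.7 degrees, less where a joint would pass 70% of its speed; a pose out of reach is approached as far as the arm can. A call with a gripper value outside its range is refused whole. "grip" is the opening, from -1 (shut) to 1 (fully open), set as the call begins (left out, the last holds). The fingers move at their own pace and stop on an object; the grip force is fixed at half the most. Time passes only in rows, so rows that repeat a pose let the fingers close. It gives the time, the measured TCP pose, the force and the opening at its end, in the units of the state.
- status.state(): the state, without advancing time (a new reading comes with each control period).
- grab_frame(name): name is "scene" or "top" or "wrist"; returns (picture, depth): 384x512x3 uint8, blue, green, red; 384x512 float32, m along the optical axis (not along the pixel's ray), 0 where there is no reading.
- camera_params(name): a dict with "mtx" (3x3 intrinsics, pixels), "distortion" ([k1, k2, p1, p2, k3] as OpenCV has them; the pictures are not rectified), "world_from_camera" (4x4, takes a point from camera to world coordinates). Camera axes: x right, y up, looking along -z (the intrinsics and any distortion apply to the point x, -y, -z); pixel columns grow to the right and rows downward; lengths in m; the calibration is good to about 2 mm. A picture is of the moment at which its call begins: read the wrist's pose just before it. camera_params takes no time and is no camera call; for the wrist camera it gives the pose at the moment of the call.
- ticket.job_done(): hands the job in, once; it reports no verdict.
Trained networks look in the newest picture that a camera, given by its name, has taken for a name from the list of things; names that differ only in an ending like _2 or _b are one class to them, and where a whole thing is asked for, a point or a joint stands for the part that bears it (a point fixed in the world has none). Each returns a list of dicts, best first, with "confidence" (0 to 1); they miss things now and then, are a little off and sometimes report something else, mostly with a low value. They report only what shows in the picture. A call takes as long as a camera call.
- boxes_of(camera, name): "box" ([left, top, right, bottom] in pixels, round what is visible of it).
- outline_of(camera, name): "region" (384x512 bool, what is visible of it) and "box" ([left, top, right, bottom] in pixels, round what is visible of it).
The state is a dict: "time": time; "joint_pos": joint angles; "joint_vel": joint speeds; "joint_efforts": joint torques, N m; "tool_pos": TCP position; "tool_rot": TCP orientation; "contact_force": force on the tool from outside, world axes, zero at the start; "ft_torque": the same for the moment, N m; "gripper_width": opening from 0.0 (shut) to 1.0 (fully open).
Only numpy, scipy, OpenCV 4.12 (cv2) and the standard library are available. Lean on these libraries where they do the work, as an engineer would, in place of code of your own. Each camera call takes 0.05 s, during which the arm holds its last target.

## Task

Get the vial rack into the UV bay using pushes only: grip and lift nothing. First push the bay's amber guard up (its front handle bar is there for that) past its balance point, so that it swings back and stays fully up without you. Then push the vial rack along the worktop until it is in line with the bay, slide it in between the guide rails until it stands squarely against the two back buffers, and leave the guard up and the beaker, the brown bottle and the timer where they stand.

Things in the scene. Friction and masses are not known exactly. Their poses are not given: they have to be found in the camera images.
- uv_bay: white bench-top UV bay, fixed. Origin on the worktop, on its lane's centre line; x runs into the bay, y left, z up. In its frame, mm: guide rails 50 high, inner faces y = +/-63, x -80 to 40, the worktop is the floor; low lips (19 high) flare the mouth to y = +/-76 at x = -103. Behind: lamp housing x 46 to 100, y +/-95, 128 high; control pod on its right to y = -185, 58 high.
- guard (a joint): angle of the swing-up guard, rad: 0 closed (it hangs before the mouth and blocks it), 1.95 fully up, leaning back on its stop. Heavy discs on its side arms set the balance point at about 0.8: let go below, it falls shut; above, it swings on to 1.95 by itself in 2 to 5 s and stays. Damped hinge, no spring; about 2 to 3 N at the handle bar lifts it.
- guard_hinge (a point): point on the guard's hinge axis, mid-width; bay frame (75, 0, 90) mm. The axis runs along the bay's y; opening carries the handle bar up and then away from the robot, on a circle of 210 mm about it.
- guard_handle (a point): middle of the guard's handle bar: round steel, 9 mm thick, along the bay's y, straight for 130 mm; with the guard closed at bay frame (-132, 0, 125) mm, 38 mm out from the amber front shield, so fingertips fit behind and under it. The shield (204 wide, 4 thick) then spans z 25 to 145 mm, outer face x = -94. The point turns with the guard; its axes equal the bay's when closed.
- vial_rack: tan block of two clipped racks of vials with blue-violet caps, loose, 0.11 to 0.22 kg, on the worktop left or right of the approach to the bay. Solid: 64 mm along its x, 98 along y (105 to the eye), 82 high (88 with caps). Origin: centre of underside, z up. A push of 1 to 2 N slides it; push below 40 mm or it tips. In the bay its x lies along the bay's x.
- beaker: plain grey-green plastic beaker, empty and light, 85 mm diameter at the rim, 108 high, loose, on the side of the approach where the rack is not. Origin: centre of its underside. Leave alone.
- brown_bottle: small brown bottle, 34 mm diameter, 66 high, loose, left of the bay. Origin: centre of its underside. Leave alone.
- lab_timer: white count-down timer, 62 x 78 x 21 mm, loose, left of the bay. Origin: centre of its underside. Leave alone.
- back_stop (a point): midpoint between the two black rubber back buffers, on their front faces; bay frame (40, 0, 30) mm. The buffers stand at y = +/-34, z 15 to 45; the rack's far face must come up against both.

How it is judged:
By the outcome, as a careful person would: the job done as asked, in the order asked, and still so for the second after the job is handed in, with the robot touching nothing.
It also fails if it takes over 67 s, if anything falls off the work surface, if the arm or the gripper's body presses on something with over 40 N, if the wrist force passes 120 N, or if a joint passes its speed limit or range.

## Working session

There is one attempt and no reset: what is moved stays moved. The work goes in short steps, Python scripts to look and compute and a tool call to move; the robot and the scene stay as the last step left them, time stands still between calls to the robot, and variables do not carry over. Pictures are saved under pics/ and viewed, and the job is handed in when it is done.

Besides the shell and the picture viewer there is one more tool, called after ">>>" by a JSON object that holds its "op" and its "data". play_rows: Moves the arm, as the interface text tells. Its arguments: {"type":"object","properties":{"deltas":{"type":"array"},"grip":{"type":"number"}},"required":["deltas"]}

```bash
mkdir -p pics; ls; python3 - <<'E'
from plant import *
import cv2,numpy as np
print(status.state()); print(manip.grip_point_offset)
for n in ("scene","top","wrist"):
    p,d=grab_frame(n); cv2.imwrite(f"pics/{n}0.png",p); np.save(f"{n}0.npy",d)
    c=camera_params(n); print(n,c)
print(status.state()['time'])
E
```

```text
pics
{'time': 0.0, 'joint_pos': array([ 1.08800267e+00,  5.33720054e-02,  1.61433402e+00,  5.81350125e-06,
        1.47598917e+00, -1.19001242e-01]), 'joint_vel': array([ 0.00038698,  0.0015727 , -0.00144868, -0.00021124,  0.00115182,
        0.00032366]), 'joint_efforts': array([ 4.52939057e-04, -3.93703830e+01, -3.70167160e+01, -7.23154767e-05,
        7.23327161e-03,  5.11179792e-06]), 'tool_pos': array([0.22208901, 0.58352838, 0.23002972]), 'tool_rot': array([-3.14336525e-04,  1.80894997e-01,  9.83501853e-01, -1.00318109e-03]), 'contact_force': array([0.39241995, 0.46982184, 0.76102081]), 'ft_torque': array([0.02251826, 0.01597452, 0.04003661]), 'gripper_width': 0.9987605268052098}
0.0187
scene {'mtx': array([[414.41943055,   0.        , 258.06559095],
       [  0.        , 414.41943055, 191.18887686],
       [  0.        ,   0.        ,   1.        ]]), 'distortion': array([-0.08027055,  0.        ,  0.        ,  0.        ,  0.        ]), 'world_from_camera': array([[-0.83520097,  0.3781625 , -0.39928996,  0.25671486],
       [-0.54969896, -0.55234871,  0.62669128,  0.46367979]
[... 476 characters left out ...]
985017, -0.01631969,  0.00577041, -0.06055977],
       [ 0.00310735,  0.15872508,  0.98731793,  1.04520565],
       [ 0.        ,  0.        ,  0.        ,  1.        ]])}
wrist {'mtx': array([[293.09129495,   0.        , 256.77437263],
       [  0.        , 293.09129495, 194.79495262],
       [  0.        ,   0.        ,   1.        ]]), 'distortion': array([-0.05985926,  0.        ,  0.        ,  0.        ,  0.        ]), 'world_from_camera': array([[ 0.35582241, -0.90008877, -0.25145698,  0.15909138],
       [ 0.93455232,  0.34225665,  0.09732594,  0.60786977],
       [-0.00153916, -0.26963046,  0.96296264,  0.37370553],
       [ 0.        ,  0.        ,  0.        ,  1.        ]])}
0.15
```

View pics/scene0.png

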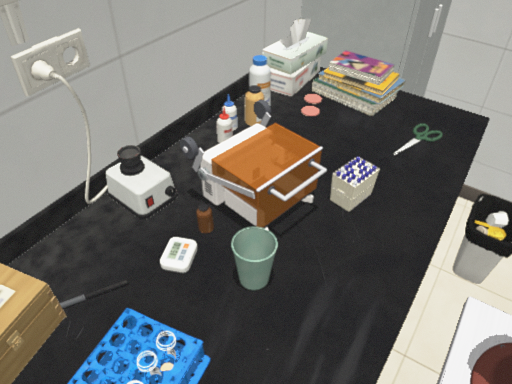

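View pics/top0.png

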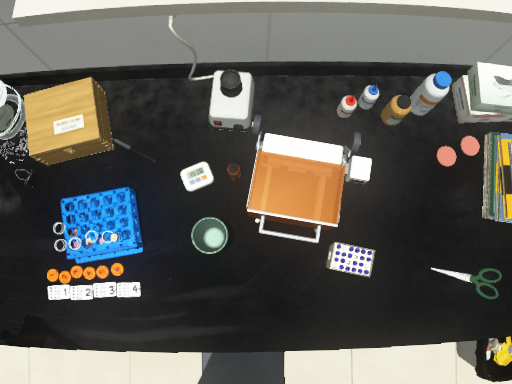

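```bash
cat > h.py <<'E'
from plant import *
import cv2,numpy as np
def cloud(d,c):
    h,w=d.shape; u,v=np.meshgrid(np.arange(w),np.arange(h))
    p=cv2.undistortPoints(np.stack([u,v],-1).reshape(-1,1,2).astype(np.float64),c['mtx'],c['distortion']).reshape(h,w,2)
    P=np.stack([p[...,0]*d,-p[...,1]*d,-d],-1)
    T=c['world_from_camera']; W=P@T[:3,:3].T+T[:3,3]; W[d<=0]=np.nan
    return W
def proj(W,c):
    T=np.linalg.inv(c['world_from_camera']); P=np.atleast_2d(W)@T[:3,:3].T+T[:3,3]
    P=P*[1,-1,-1]
    return cv2.projectPoints(P,np.zeros(3),np.zeros(3),c['mtx'],c['distortion'])[0].reshape(-1,2)
E
python3 - <<'E'
from h import *
p=cv2.imread('pics/top0.png');d=np.load('top0.npy')
c=camera_params('top');W=cloud(d,c)
cv2.imwrite('pics/topz.png',cv2.resize(p[100:300,170:400],None,fx=3.4,fy=2.9*1,interpolation=cv2.INTER_CUBIC)[:600])
for n in ['vial_rack','uv_bay','guard','beaker','brown_bottle','lab_timer','guard_handle']:
  for cam in ['top','scene']:
    r=outline_of(cam,n)
    Wc=W if cam=='top' else cloud(np.load('scene0.npy'),camera_params('scene'))
    for q in r[:2]:
        m=q['region']; X=Wc[m]; X=X[~np.isnan(X[:,0])]
        print(cam,n,round(q['confidence'],2),q['box'],len(X),X.min(0).round(3),X.max(0).round(3),np.median(X,0).round(3))
    if r: np.save(f'm_{cam}_{n}.npy',r[0]['region'])
print(status.state()['time'])
E
```

```text
top vial_rack 0.89 [327.3, 247.1, 376.4, 276.3] 1212 [ 0.43  -0.352 -0.004] [ 0.512 -0.237  0.092] [ 0.471 -0.289  0.077]
scene vial_rack 0.7 [334.0, 157.3, 379.7, 210.6] 1705 [ 0.426 -0.346 -0.002] [ 0.51  -0.234  0.089] [ 0.463 -0.263  0.071]
top uv_bay 0.69 [249.6, 114.0, 372.1, 241.5] 9111 [ 0.51  -0.358 -0.006] [ 0.826 -0.046  0.179] [ 0.655 -0.17   0.145]
scene uv_bay 0.8 [181.5, 101.5, 326.5, 230.3] 9723 [ 0.508 -0.546 -0.006] [0.975 0.006 0.178] [ 0.628 -0.113  0.131]
scene uv_bay 0.51 [332.1, 156.6, 377.9, 208.1] 1710 [ 0.425 -0.346 -0.002] [ 0.508 -0.234  0.089] [ 0.462 -0.263  0.071]
top guard 0.83 [246.9, 114.0, 361.7, 243.8] 6775 [ 0.51  -0.316 -0.006] [ 0.812 -0.046  0.179] [ 0.625 -0.157  0.146]
scene guard 0.71 [178.1, 97.9, 324.9, 232.0] 7987 [ 0.508 -0.546 -0.004] [0.975 0.006 0.178] [ 0.608 -0.123  0.144]
top beaker 0.75 [192.6, 219.1, 229.3, 255.7] 1054 [ 0.489  0.002 -0.005] [0.582 0.102 0.11 ] [0.536 0.052 0.037]
scene beaker 0.66 [233.2, 226.5, 278.4, 289.2] 2109 [ 0.487  0.002 -0.003] [0.61  0.087 0.109] [0.531 0.04  0.072]
top brown_bottle 0.57 [226.8, 163.9,
[... 248 characters left out ...]
 213.6, 233.6] 405 [ 0.677 -0.058 -0.002] [0.753 0.009 0.067] [ 0.688 -0.002  0.041]
top lab_timer 0.96 [179.9, 162.2, 214.1, 194.0] 733 [ 0.652  0.043 -0.005] [0.735 0.133 0.026] [0.689 0.084 0.019]
scene lab_timer 0.56 [158.3, 237.7, 194.4, 270.0] 1004 [ 0.65   0.034 -0.003] [0.733 0.132 0.026] [0.683 0.094 0.02 ]
top guard_handle 0.78 [245.3, 115.3, 361.5, 243.1] 7015 [ 0.51  -0.33  -0.006] [ 0.849 -0.046  0.179] [ 0.628 -0.156  0.146]
scene guard_handle 0.7 [182.4, 100.2, 323.6, 229.8] 7790 [ 0.509 -0.447 -0.004] [ 0.905 -0.041  0.178] [ 0.607 -0.123  0.145]
scene guard_handle 0.34 [332.6, 153.8, 380.5, 210.7] 1806 [ 0.425 -0.459 -0.004] [ 0.543 -0.234  0.089] [ 0.462 -0.264  0.069]
0.85
```

View pics/topz.png

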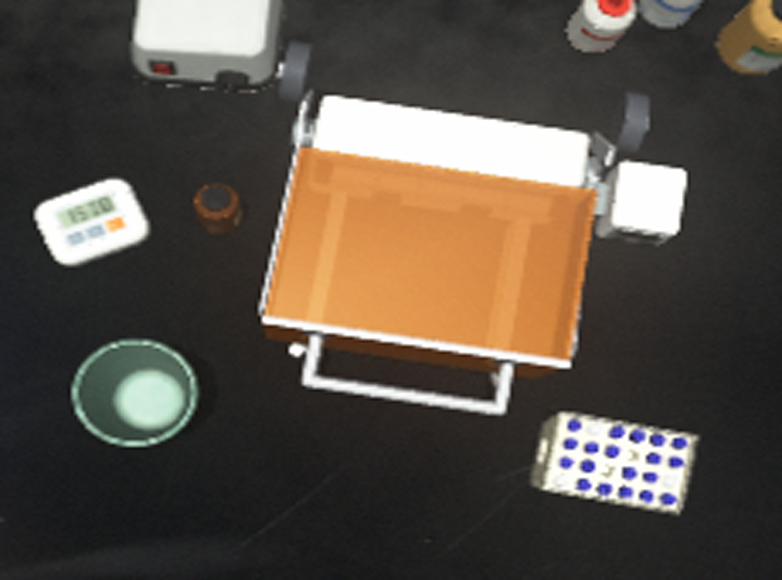

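```bash
python3 - <<'E'
from h import *
for cam in ['top','scene']:
    p=cv2.imread(f'pics/{cam}0.png');W=cloud(np.load(f'{cam}0.npy'),camera_params(cam))
    hsv=cv2.cvtColor(p,cv2.COLOR_BGR2HSV)
    inb=(W[...,0]>.49)&(W[...,0]<.86)&(W[...,1]>-.38)&(W[...,1]<-.02)
    # housing
    m=inb&(abs(W[...,2]-.128)<.006)&(hsv[...,1]<50)&(hsv[...,2]>200)&(W[...,0]>.68)
    r=cv2.minAreaRect(W[m][:,:2].astype(np.float32)*1000); print(cam,'housing',m.sum(),r, W[m][:,2].mean())
    m=inb&(abs(W[...,2]-.058)<.006)&(hsv[...,1]<60)&(hsv[...,2]>160)&(W[...,1]<-.25)
    if m.sum()>5: print('pod',m.sum(),cv2.minAreaRect(W[m][:,:2].astype(np.float32)*1000))
    m=inb&(abs(W[...,2]-.126)<.012)&(W[...,0]<.575)
    X=W[m]; print('handle',m.sum(),X.mean(0),X.min(0),X.max(0)); 
    l=cv2.fitLine(X[:,:2].astype(np.float32),cv2.DIST_HUBER,0,.01,.01).ravel(); print(l,np.degrees(np.arctan2(l[1],l[0])))
    m=inb&(hsv[...,0]<20)&(hsv[...,1]>120)&(W[...,0]>.5)
    X=W[m]; mm=X[:,2]>.135; print('amber',cv2.minAreaRect(X[mm][:,:2].astype(np.float32)*1000), X[mm][:,2].mean())
    m=np.load(f'm_{cam}_vial_rack.npy'); X=W[m]; X=X[(X[:,2]>.06)]
    print('rack',cv2.minAreaRect(X[:,:2].astype(np.float32)*1000))
    X=X[X[:,2]>.079];print('racktop',cv2.minAreaRect(X[:,:2].astype(np.float32)*1000))
E
```

```text
top housing 1477 ((729.6293334960938, -177.49539184570312), (188.15830993652344, 47.11151885986328), 79.14728546142578) 0.12694861695468196
pod 467 ((761.9761962890625, -329.123779296875), (196.23599243164062, 59.55549240112305), 2.6167123317718506)
handle 448 [ 0.5369729  -0.14666004  0.12733313] [ 0.50794116 -0.25520002  0.11415785] [ 0.57463406 -0.06976798  0.13663063]
[ 0.14745164  0.9890693   0.5308832  -0.1445668 ] 81.52072
amber ((635.4093017578125, -159.998046875), (203.79046630859375, 136.05450439453125), 79.00475311279297) 0.14587248600363573
rack ((469.6117858886719, -292.0208435058594), (100.65357208251953, 65.4751968383789), 77.32009887695312)
racktop ((469.8671875, -291.7657470703125), (100.013916015625, 65.12187957763672), 77.27059936523438)
scene housing 583 ((734.3547973632812, -177.4822998046875), (191.45941162109375, 38.91902160644531), 81.80511474609375) 0.1267566995945041
pod 39 ((680.6320190429688, -284.7944030761719), (27.997215270996094, 356.8948059082031), 83.71099090576172)
handle 750 [ 0.54631119 -0.14273575  0.12670599] [ 0.50813996 -0.24291186  0.11412025] [ 0.57498076 -0.06585499  0.137943  ]
[ 0.11338837  0.9935507   0.55052847 -0.15415506] 83.48932
amber ((630.0115966796875, -157.7664337158203), (207.7158203125, 144.79812622070312), 79.19281768798828) 0.1454196352176629
rack ((467.8699951171875, -290.1274719238281), (104.62163543701172, 66.82089233398438), 76.05855560302734)
racktop ((468.1305847167969, -289.28948974609375), (102.28286743164062, 66.74029541015625), 76.54901123046875)
```

```bash
cat >> h.py <<'E'
def bay2w(P,b):
    P=np.atleast_2d(np.array(P,float)); c,s=np.cos(b[2]),np.sin(b[2])
    return np.c_[b[0]+c*P[:,0]-s*P[:,1], b[1]+s*P[:,0]+c*P[:,1], P[:,2]]
E
cat > fit.py <<'E'
from h import *
from scipy.optimize import least_squares
def seg(a,b,n=40): return np.linspace(a,b,n)
mm=.001
E_=[seg((46,-95,128),(46,95,128)),seg((100,-95,128),(100,95,128)),seg((46,-95,128),(100,-95,128)),seg((46,95,128),(100,95,128)),
 seg((-94,-102,145),(-94,102,145)),seg((-136.5,-60,125),(-136.5,60,125)),seg((-127.5,-60,125),(-127.5,60,125)),
 seg((-80,63,50),(40,63,50)),seg((-80,-63,50),(40,-63,50)), seg((-94,-102,145),(-94,-102,25)),seg((-94,102,145),(-94,102,25)),seg((-94,-102,25),(-94,102,25))]
fitset=np.vstack([E_[1],E_[2],E_[3],E_[4],E_[5],E_[6]])*mm
if __name__=='__main__':
    dts={}
    for cam in ['top','scene']:
        g=cv2.imread(f'pics/{cam}0.png'); e=cv2.Canny(g,60,150)
        dts[cam]=cv2.distanceTransform(255-e,cv2.DIST_L2,5)
    cs={c:camera_params(c) for c in dts}
    def res(b,cams):
        o=[]
        for cam in cams:
            q=proj(bay2w(fitset,b),cs[cam]).astype(np.float32)
            o.append(np.minimum(cv2.remap(dts[cam],q[:,0].copy(),q[:,1].copy(),cv2.INTER_LINEAR).ravel(),8))
        return np.concatenate(o)
    from scipy.optimize import minimize
    for cams in (['top','scene'],['top'],['scene']):
        best=None
        for x in np.arange(.64,.675,.007):
            for y in np.arange(-.175,-.15,.007):
                for t in (-.22,-.19,-.16,-.13):
                    r=minimize(lambda b:np.sum(res(b,cams)),[x,y,t],method='Nelder-Mead',options=dict(initial_simplex=[[x,y,t],[x+.004,y,t],[x,y+.004,t],[x,y,t+.03]],maxiter=120))
                    if best is None or r.fun<best.fun: best=r
        print(cams,best.x,best.fun/len(fitset)/len(cams))
        if len(cams)==2: b=best.x
    np.save('bay.npy',b)
    for cam in dts:
        g=cv2.imread(f'pics/{cam}0.png'); k=4; x0,y0=(230,110) if cam=='top' else (170,90)
        z=cv2.resize(g[y0:y0+145,x0:x0+170],None,fx=k,fy=k,interpolation=cv2.INTER_CUBIC)
        for s in E_:
            q=(proj(bay2w(s*mm,b),cs[cam])-[x0,y0]+.5)*k
            cv2.polylines(z,[q.astype(np.int32).reshape(-1,1,2)],False,(255,0,255),1)
        cv2.imwrite(f'pics/fit_{cam}.png',z)
E
python3 fit.py
```

```text
['top', 'scene'] [ 0.65466628 -0.16089254 -0.18883655] 0.5563493092854818
['top'] [ 0.65478187 -0.16236599 -0.18883693] 0.482115650177002
['scene'] [ 0.6539278  -0.1574084  -0.19933955] 0.42721551259358725
```

View pics/fit_top.png

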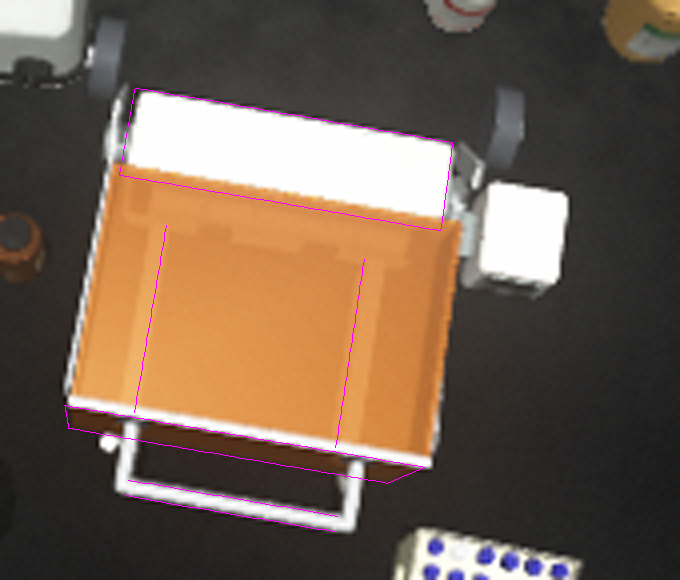

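View pics/fit_scene.png

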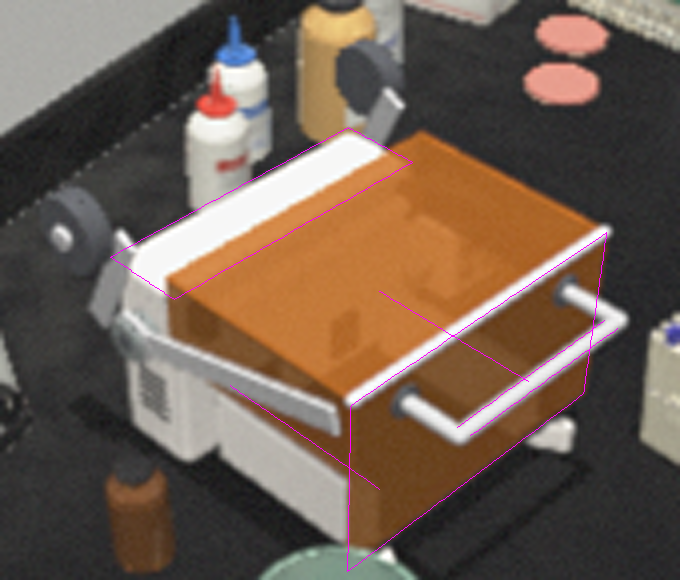

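>>> {"op": "play_rows", "data": {"deltas": [[[0.1,-0.28,0],0.178],[[0.1,-0.28,0],0.178],[[0.1,-0.28,0],0.178],[[0.1,-0.28,0],0.178],[[0.1,-0.28,0],0.178]], "grip": -1}}

```text
time: 1.48
tool_pos: [0.3228, 0.3021, 0.2315]
tool_rot: [0.0, 0.093, 0.996, 0.0]
contact_force: [0.5, -0.1, 0.5]
gripper_width: 0.002
```

>>> {"op": "play_rows", "data": {"deltas": [[[0.1,-0.28,0],0],[[0.1,-0.28,0],0],[[0.1,-0.28,0],0],[[0.1,-0.28,0],0],[[0.1,-0.28,0],0]]}}

```text
time: 2.1
tool_pos: [0.4228, 0.0217, 0.2317]
tool_rot: [0.001, 0.094, 0.996, -0.0]
contact_force: [0.8, 0.5, 0.2]
gripper_width: -0.003
```

>>> {"op": "play_rows", "data": {"deltas": [[[0.061,-0.153,0],0],[[0.061,-0.153,0],0],[[0.061,-0.153,0],0],[[0.061,-0.153,0],0]]}}

```text
time: 2.6
tool_pos: [0.4837, -0.1311, 0.2312]
tool_rot: [-0.0, 0.095, 0.996, 0.0]
contact_force: [-0.1, 0.5, 0.3]
gripper_width: 0.001
```

>>> {"op": "play_rows", "data": {"deltas": [[[0,0,-0.155],0],[[0,0,-0.155],0],[[0,0,-0.155],0]]}}

```text
time: 2.98
tool_pos: [0.4807, -0.1267, 0.0723]
tool_rot: [-0.003, 0.092, 0.996, 0.001]
contact_force: [-0.8, -0.0, -0.4]
gripper_width: -0.004
```

```bash
python3 - <<'E'
from h import *
for n in ("scene","wrist"):
    p,d=grab_frame(n); cv2.imwrite(f"pics/{n}1.png",p)
E
```

```text
(no output)
```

View pics/scene1.png

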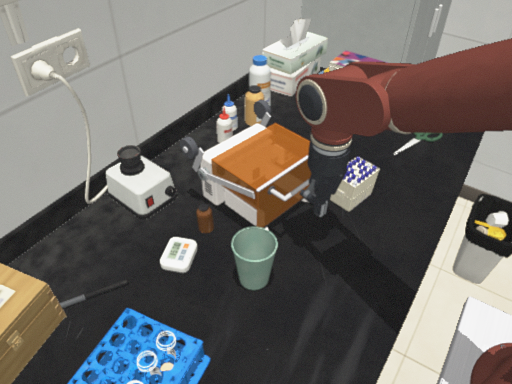

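View pics/wrist1.png

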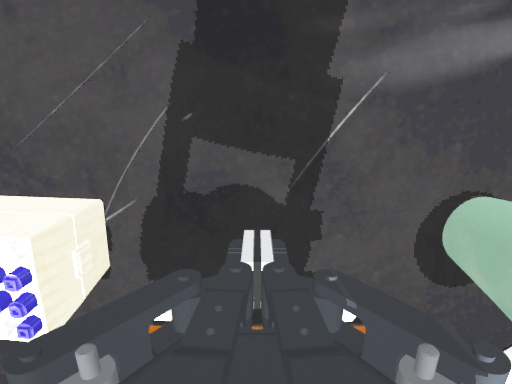

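>>> {"op": "play_rows", "data": {"deltas": [[[0.012,-0.0023,0],0],[[0.02,-0.0038,0],0],[[0.022,-0.0042,0],0]]}}

```text
time: 3.45
tool_pos: [0.5075, -0.1337, 0.0785]
tool_rot: [0.002, 0.093, 0.996, -0.001]
contact_force: [-0.1, 0.6, -0.5]
gripper_width: -0.0
```

>>> {"op": "play_rows", "data": {"deltas": [[[0.004,-0.0008,0.0],0],[[0.004,-0.0008,0.0],0]]}}

```text
time: 3.7
tool_pos: [0.5075, -0.1336, 0.0759]
tool_rot: [-0.003, 0.093, 0.996, 0.0]
contact_force: [-8.0, 0.6, 2.3]
gripper_width: -0.004
```

>>> {"op": "play_rows", "data": {"deltas": [[[0.0015,-0.0003,0.01],0],[[0.004,-0.0008,0.02],0]]}}

```text
time: 3.95
tool_pos: [0.5108, -0.1339, 0.0953]
tool_rot: [-0.004, 0.093, 0.996, 0.001]
contact_force: [-8.9, 2.2, 0.9]
gripper_width: -0.004
```

```bash
python3 - <<'E'
from h import *
p,d=grab_frame("scene"); cv2.imwrite("pics/scene2.png",cv2.resize(p[90:240,170:400],None,fx=3.4,fy=3.4))
E
```

```text
(no output)
```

View pics/scene2.png

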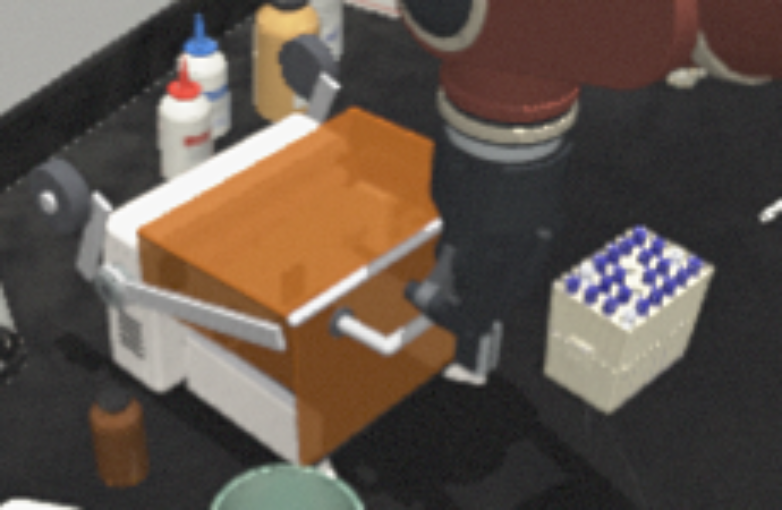

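>>> {"op": "play_rows", "data": {"deltas": [[[0.0035,-0.0007,0.011],0],[[0.007,-0.0013,0.021],0],[[0.0115,-0.0022,0.031],0],[[0.0165,-0.0032,0.041],0]]}}

```text
time: 4.5
tool_pos: [0.5248, -0.1364, 0.1365]
tool_rot: [-0.007, 0.093, 0.996, 0.001]
contact_force: [-21.4, 6.4, 9.5]
gripper_width: 0.0
```

```bash
python3 - <<'E'
from h import *
print(status.state()['contact_force'],status.state()['tool_pos'])
p,d=grab_frame("scene"); cv2.imwrite("pics/scene3.png",cv2.resize(p[70:240,170:400],None,fx=3.4,fy=3.4))
p,d=grab_frame("top"); cv2.imwrite("pics/top3.png",cv2.resize(p[90:290,200:400],None,fx=3,fy=3))
print(status.state()['contact_force'],status.state()['tool_pos'])
E
```

```text
[-21.42431556   6.41614834   9.50972095] [ 0.52481622 -0.13638461  0.13650482]
[-14.53485612   2.13573032   5.57893701] [ 0.52737243 -0.13739554  0.13835454]
```

View pics/scene3.png

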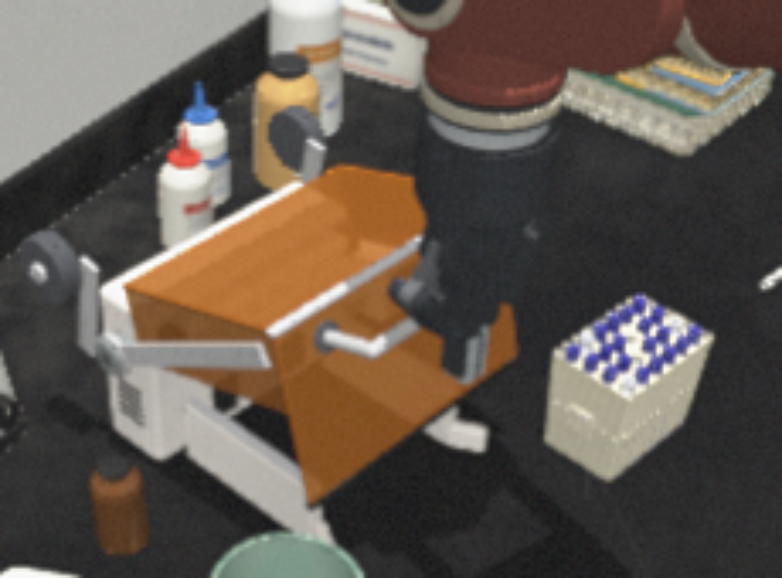

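View pics/top3.png

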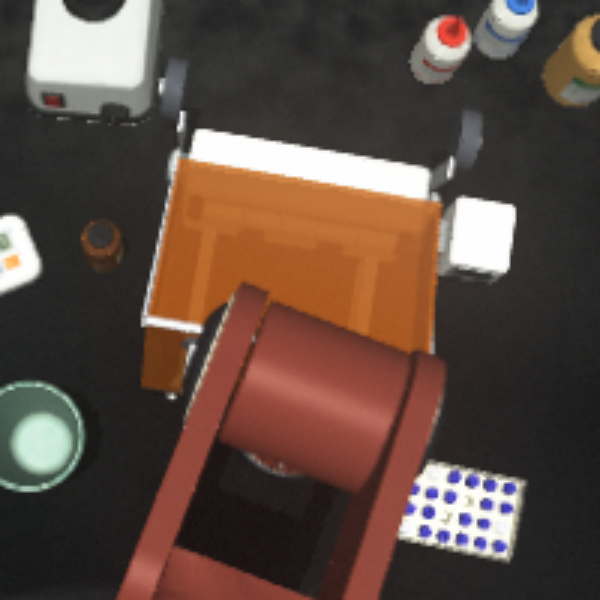

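>>> {"op": "play_rows", "data": {"deltas": [[[0.002,-0.0004,0.01],0],[[0.005,-0.001,0.02],0],[[0.009,-0.0017,0.029],0],[[0.013,-0.0025,0.038],0],[[0.018,-0.0034,0.046],0]]}}

```text
time: 5.22
tool_pos: [0.5484, -0.1415, 0.1841]
tool_rot: [0.0, 0.093, 0.996, -0.0]
contact_force: [-1.2, -0.1, -1.4]
gripper_width: 0.001
```

>>> {"op": "play_rows", "data": {"deltas": [[[0.007,-0.0013,0.01],0],[[0.015,-0.0028,0.019],0],[[0.023,-0.0044,0.028],0],[[0.032,-0.0061,0.036],0],[[0.041,-0.0078,0.043],0]]}}

```text
time: 5.85
tool_pos: [0.5898, -0.1494, 0.2271]
tool_rot: [0.0, 0.093, 0.996, -0.0]
contact_force: [-0.3, -0.1, 0.1]
gripper_width: 0.002
```

```bash
python3 - <<'E'
from h import *
p,d=grab_frame("scene"); cv2.imwrite("pics/scene4.png",cv2.resize(p[50:240,170:400],None,fx=3,fy=3))
E
```

```text
(no output)
```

View pics/scene4.png

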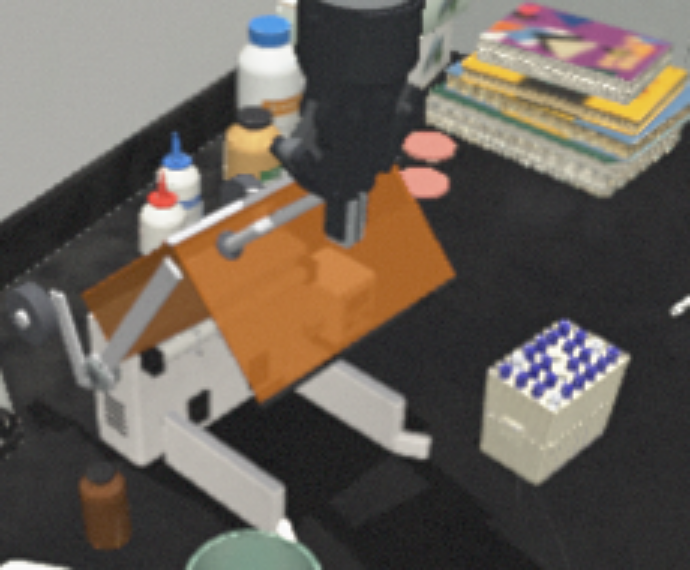

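>>> {"op": "play_rows", "data": {"deltas": [[[0.011,-0.0021,0.008],0],[[0.022,-0.0042,0.015],0],[[0.034,-0.0065,0.02],0],[[0.046,-0.0088,0.025],0],[[0.058,-0.011,0.028],0]]}}

```text
time: 6.52
tool_pos: [0.6479, -0.1603, 0.2546]
tool_rot: [0.0, 0.093, 0.996, -0.0]
contact_force: [0.1, 0.3, 0.5]
gripper_width: -0.001
```

```bash
python3 - <<'E'
from h import *
p,d=grab_frame("scene"); cv2.imwrite("pics/scene5.png",cv2.resize(p[50:240,170:400],None,fx=3,fy=3))
E
```

```text
(no output)
```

View pics/scene5.png

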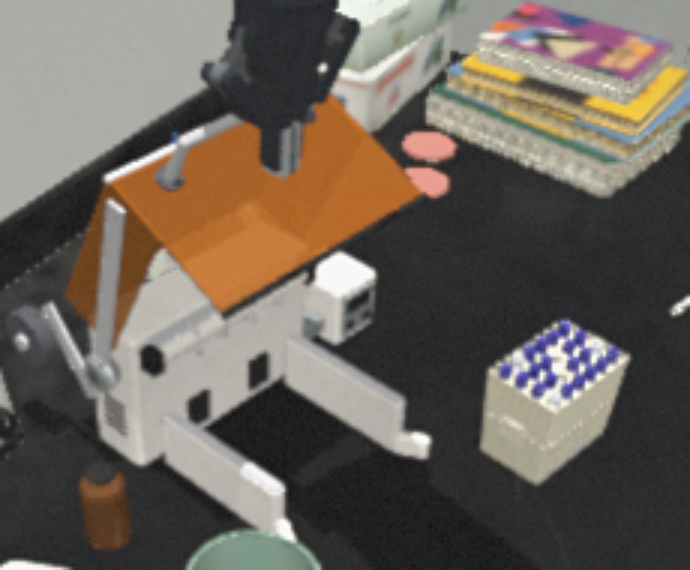

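>>> {"op": "play_rows", "data": {"deltas": [[[0,0,0.06],0],[[-0.06,-0.02,0.06],0],[[-0.12,-0.07,0.06],0],[[-0.17,-0.12,0.06],0]]}}

```text
time: 7.08
tool_pos: [0.4932, -0.2637, 0.3145]
tool_rot: [0.0, 0.092, 0.996, -0.0]
contact_force: [0.2, -1.7, 0.0]
gripper_width: -0.001
```

```bash
python3 - <<'E'
from h import *
print(status.state()['joint_pos'],status.state()['tool_pos'])
E
```

```text
[-6.23981995e-01 -1.40428198e-01  1.66296890e+00 -2.10353248e-04
  1.61848463e+00 -2.01033009e+00] [ 0.49315152 -0.26368168  0.31453372]
```

>>> {"op": "play_rows", "data": {"deltas": [[[-0.027,-0.113,-0.05],-1.57],[[-0.027,-0.113,-0.05],-1.57],[[-0.027,-0.113,-0.05],-1.57],[[-0.027,-0.113,-0.05],-1.57],[[-0.027,-0.113,-0.05],-1.57]], "grip": -0.2}}

```text
time: 7.7
tool_pos: [0.4673, -0.3765, 0.264]
tool_rot: [-0.0, 0.535, 0.845, 0.0]
contact_force: [0.4, 0.2, 1.1]
gripper_width: 0.399
```

```bash
python3 - <<'E'
from h import *
s=status.state();print(s['joint_pos'],s['tool_pos'],s['tool_rot'])
E
```

```text
[-8.02127000e-01 -2.28663396e-02  1.63498997e+00  1.25190010e-05
  1.53019890e+00 -1.24280856e+00] [ 0.46729998 -0.37646218  0.26397197] [-3.53261930e-04  5.35464463e-01  8.44557680e-01  9.17869028e-05]
```

>>> {"op": "play_rows", "data": {"deltas": [[[-0.016,-0.017,0],-0.63],[[-0.016,-0.017,0],-0.63],[[-0.016,-0.017,0],-0.63],[[-0.016,-0.017,0],-0.63]]}}

```text
time: 8.2
tool_pos: [0.4514, -0.3932, 0.2641]
tool_rot: [-0.0, 0.77, 0.639, -0.0]
contact_force: [0.5, 0.5, -0.1]
gripper_width: 0.403
```

```bash
python3 - <<'E'
from h import *
s=status.state();print(s['time'],s['tool_pos'],s['tool_rot'])
for n in ("scene","top"):
    p,d=grab_frame(n); cv2.imwrite(f"pics/{n}6.png",p); np.save(f"{n}6.npy",d)
E
```

```text
8.2 [ 0.4514224  -0.39322622  0.26414056] [-2.27584151e-04  7.69576226e-01  6.38554916e-01 -2.16711649e-05]
```

View pics/scene6.png

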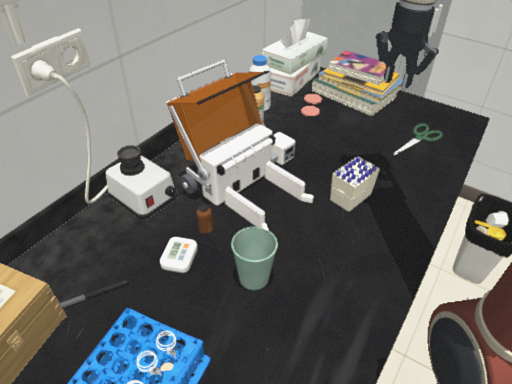

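View pics/top6.png

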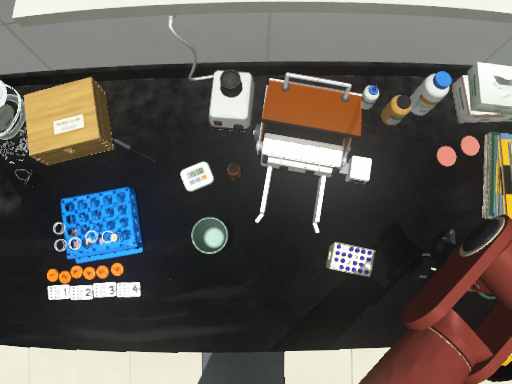

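```bash
python3 - <<'E'
from h import *
from fit import E_,seg
from scipy.optimize import minimize
cs={c:camera_params(c) for c in ['top','scene']}
F=[E_[7],E_[8],seg((-80,63,50),(-103,76,19)) ,seg((46,-95,128),(46,-60,128)), E_[7]*[1,1,0]]
fs=np.vstack([E_[7],E_[8]])*.001
K=4
dt={}
for c in cs: dt[c]=cv2.distanceTransform(255-cv2.Canny(cv2.imread(f'pics/{c}6.png'),60,150),cv2.DIST_L2,5)
# rails: detect white points z 40-55 in cloud
for c in cs:
    p=cv2.imread(f'pics/{c}6.png'); W=cloud(np.load(f'{c}6.npy'),cs[c])
    m=(abs(W[...,2]-.05)<.006)&(p.min(-1)>120)&(W[...,0]>.54)&(W[...,0]<.70)&(W[...,1]>-.27)&(W[...,1]<-.04)
    X=W[m]
    for nm,s in (('L',X[:,1]>-.15),('R',X[:,1]<-.17)):
        Y=X[s]
        if len(Y)>5:
            r=cv2.minAreaRect((Y[:,:2]*1000).astype(np.float32)); print(c,nm,len(Y),r,Y[:,2].mean())
            l=cv2.fitLine(Y[:,:2].astype(np.float32),cv2.DIST_HUBER,0,.001,.001).ravel();print(l,np.degrees(np.arctan2(l[1],l[0])))
b=np.array([.6547,-.162,-.190])
for c in cs:
    x0,y0=(235,120) if c=='top' else (180,110)
    p=cv2.imread(f'pics/{c}6.png'); z=cv2.resize(p[y0:y0+145,x0:x0+180],None,fx=K,fy=K,interpolation=cv2.INTER_CUBIC)
    for s in F:
        q=(proj(bay2w(s*.001,b),cs[c])-[x0,y0]+.5)*K
        cv2.polylines(z,[q.astype(np.int32).reshape(-1,1,2)],False,(255,0,255),1)
    cv2.imwrite(f'pics/rail_{c}.png',z)
E
```

```text
top L 208 ((644.6914672851562, -90.7564926147461), (11.629424095153809, 112.18363189697266), 79.04322052001953) 0.04964941668064316
[ 0.981464   -0.19164647  0.6444926  -0.09073263] -11.048885
top R 241 ((630.6533813476562, -201.81906127929688), (76.23953247070312, 127.92064666748047), 78.68611907958984) 0.04953594741070847
[ 0.98466223 -0.17447151  0.63481975 -0.22927749] -10.047905
scene L 236 ((643.4995727539062, -88.74201202392578), (12.7744722366333, 113.3248519897461), 78.30675506591797) 0.048919163600869016
[ 0.9813832  -0.19205981  0.64848083 -0.08859473] -11.073017
scene R 303 ((636.4466552734375, -196.3128662109375), (91.10659790039062, 130.23287963867188), 69.98353576660156) 0.049235849627843456
[ 0.99181074 -0.12771621  0.6453243  -0.225963  ] -7.3376412
```

View pics/rail_top.png

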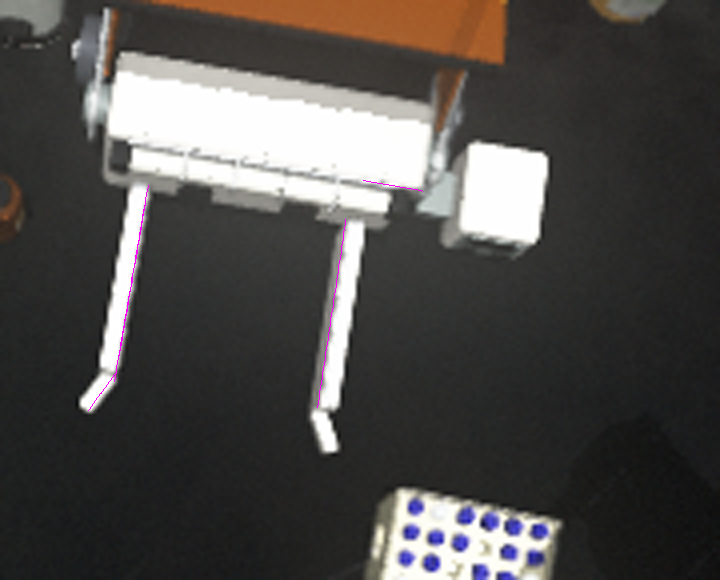

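View pics/rail_scene.png

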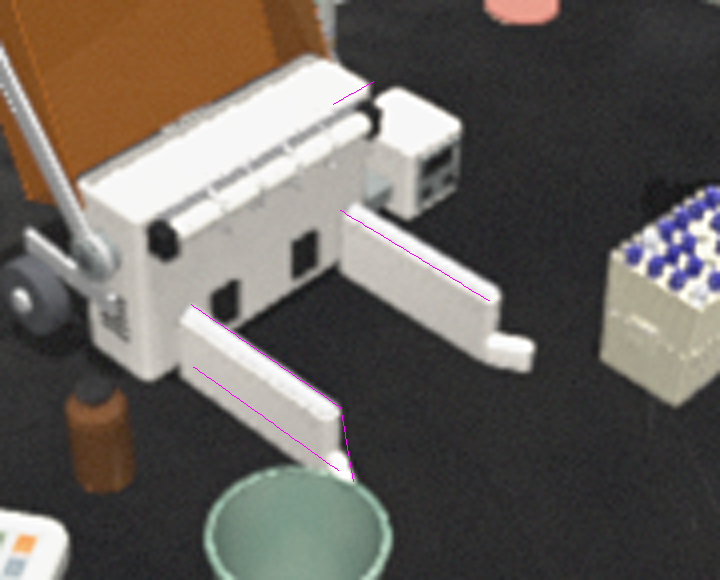

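>>> {"op": "play_rows", "data": {"deltas": [[[0,0,-0.06],0],[[0,0,-0.12],0],[[0,0,-0.18],0],[[0,0,-0.225],0],[[0,0,-0.241],0]]}}

```text
time: 8.93
tool_pos: [0.4498, -0.3912, 0.0196]
tool_rot: [-0.003, 0.768, 0.64, -0.0]
contact_force: [-0.0, 1.0, 0.3]
gripper_width: 0.404
```

>>> {"op": "play_rows", "data": {"deltas": [[[0.0035,0.018,0],0],[[0.0065,0.034,0],0],[[0.0075,0.039,0],0],[[0.0085,0.044,0],0]]}}

```text
time: 9.43
tool_pos: [0.461, -0.3494, 0.025]
tool_rot: [0.002, 0.768, 0.64, 0.0]
contact_force: [-0.2, -0.9, -0.3]
gripper_width: 0.403
```

>>> {"op": "play_rows", "data": {"deltas": [[[0.0015,0.008,0],0],[[0.0034,0.018,0],0],[[0.0057,0.03,0],0],[[0.0079,0.042,0],0],[[0.01,0.052,0],0]]}}

```text
time: 10.05
tool_pos: [0.47, -0.2961, 0.0231]
tool_rot: [-0.0, 0.768, 0.64, -0.0]
contact_force: [0.1, 0.3, 0.3]
gripper_width: 0.397
```

```bash
cat > rk.py <<'E'
from h import *
import sys
b=np.array([.6547,-.162,-.190])
n=sys.argv[1]
for cam in sys.argv[2:] or ['top']:
    p,d=grab_frame(cam); cv2.imwrite(f'pics/{cam}{n}.png',p)
    W=cloud(d,camera_params(cam)); r=outline_of(cam,'vial_rack')
    for q in r[:2]:
        m=q['region']; X=W[m]; X=X[(X[:,2]>.078)&(X[:,2]<.095)]
        if len(X)<20: continue
        (cx,cy),(w,h),a=cv2.minAreaRect((X[:,:2]*1000).astype(np.float32))
        if w<h: a-=90; w,h=h,w
        dx,dy=cx/1000-b[0],cy/1000-b[1]; c,s=np.cos(b[2]),np.sin(b[2])
        print(cam,round(q['confidence'],2),(round(cx,1),round(cy,1)),(round(w),round(h)),'bay mm',np.round([1000*(c*dx+s*dy),1000*(-s*dx+c*dy)],1),'relyaw',round(a-90-np.degrees(b[2]),1))
s=status.state(); print(s['time'],s['tool_pos'],s['contact_force'])
E
python3 rk.py 7 top scene
```

```text
top 0.7 (479.6, -231.4) (92, 66) bay mm [-158.8 -101.2] relyaw -0.0
10.25 [ 0.46997454 -0.29680652  0.02319765] [ 0.73418333 -0.80553097  0.15211796]
```

View pics/scene7.png

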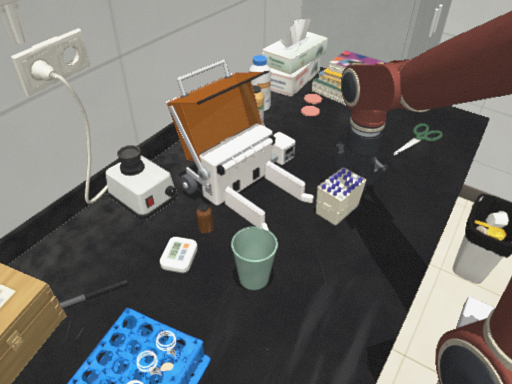

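>>> {"op": "play_rows", "data": {"deltas": [[[0.0019,0.01,0],0],[[0.0042,0.022,0],0],[[0.0065,0.034,0],0],[[0.0088,0.046,0],0],[[0.011,0.058,0],0]]}}

```text
time: 10.88
tool_pos: [0.4811, -0.2382, 0.0233]
tool_rot: [-0.0, 0.769, 0.64, 0.0]
contact_force: [-0.1, -0.8, 0.6]
gripper_width: 0.4
```

>>> {"op": "play_rows", "data": {"deltas": [[[0.0021,0.011,0],0],[[0.0042,0.022,0],0],[[0.0061,0.032,0],0],[[0.0078,0.041,0],0],[[0.009,0.047,0],0]]}}

```text
time: 11.5
tool_pos: [0.49, -0.1915, 0.0233]
tool_rot: [-0.0, 0.768, 0.64, -0.0]
contact_force: [-0.1, -1.2, 0.6]
gripper_width: 0.398
```

```bash
python3 rk.py 8 top scene
```

```text
top 0.77 (498.1, -126.4) (92, 65) bay mm [-160.6    5.4] relyaw 0.4
scene 0.78 (497.0, -128.1) (102, 67) bay mm [-161.2    3.5] relyaw 1.6
11.7 [ 0.49000524 -0.19208196  0.02329236] [-0.18263911 -0.02103242 -0.06450742]
```

View pics/scene8.png

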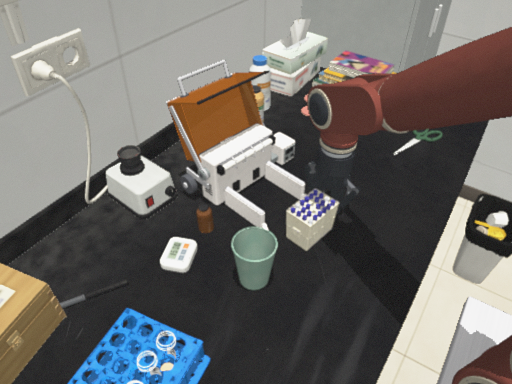

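View pics/top8.png

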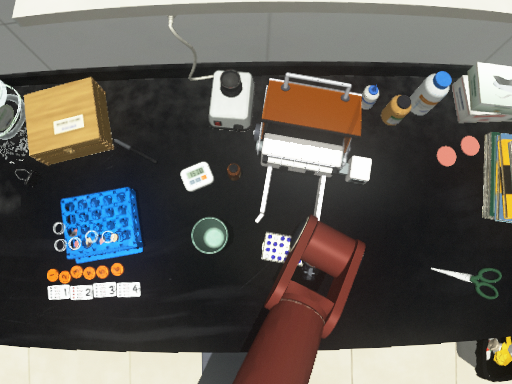

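>>> {"op": "play_rows", "data": {"deltas": [[[-0.0076,-0.039,0],0],[[-0.0076,-0.039,0.06],0],[[-0.02,-0.039,0.12],0.15],[[-0.06,-0.02,0.16],0.33],[[-0.08,0.03,0.16],0.51]]}}

```text
time: 12.32
tool_pos: [0.4111, -0.1641, 0.1883]
tool_rot: [0.004, 0.582, 0.813, 0.0]
contact_force: [0.3, 1.2, -0.3]
gripper_width: 0.4
```

>>> {"op": "play_rows", "data": {"deltas": [[[0,0.04,0],1.2],[[0,0.04,0],1.2],[[0,0.04,0],1.2],[[0,0.04,0],1.2],[[0,0.04,0],1.2]], "grip": 0.3}}

```text
time: 12.95
tool_pos: [0.4099, -0.1223, 0.1833]
tool_rot: [0.0, 0.149, 0.989, -0.0]
contact_force: [0.8, 0.4, 0.1]
gripper_width: 0.651
```

```bash
python3 rk.py 9 top scene; python3 -c "
from plant import *
import numpy as np
q=status.state()['tool_rot'];print(2*np.degrees(np.arctan2(q[2],q[1]))-90)"
```

```text
top 0.81 (497.5, -129.9) (100, 65) bay mm [-160.4    1.8] relyaw 1.0
scene 0.66 (496.8, -127.9) (100, 66) bay mm [-161.5    3.7] relyaw 0.8
13.15 [ 0.4099068  -0.12229659  0.18329868] [ 0.12618673 -0.44022696 -0.06882638]
72.27907868959895
```

View pics/scene9.png

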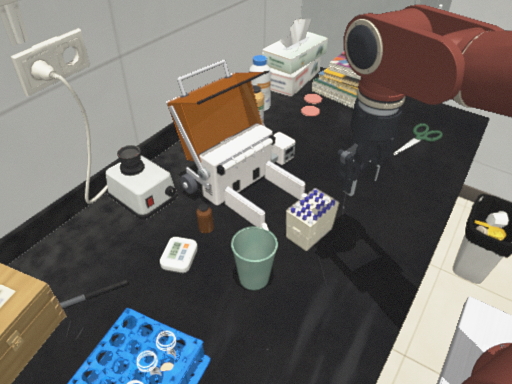

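>>> {"op": "play_rows", "data": {"deltas": [[[0.0045,0.0085,-0.05],0.12],[[0.0045,0.0085,-0.1],0.12],[[0.0045,0.0085,-0.145],0.12],[[0.0045,0.0085,-0.16],0.12]]}}

```text
time: 13.65
tool_pos: [0.4122, -0.1127, 0.0204]
tool_rot: [-0.003, 0.094, 0.996, 0.001]
contact_force: [-0.1, 0.2, -0.5]
gripper_width: 0.651
```

>>> {"op": "play_rows", "data": {"deltas": [[[0.015,-0.0029,0],0],[[0.027,-0.0052,0],0],[[0.034,-0.0065,0],0],[[0.039,-0.0075,0],0],[[0.044,-0.0085,0],0]]}}

```text
time: 14.28
tool_pos: [0.4586, -0.1221, 0.0235]
tool_rot: [-0.0, 0.093, 0.996, -0.0]
contact_force: [-2.0, 0.2, 0.6]
gripper_width: 0.648
```

```bash
python3 rk.py 10 scene top
```

```text
scene 0.73 (506.9, -127.6) (97, 57) bay mm [-151.7    5.9] relyaw 0.3
top 0.87 (521.9, -134.0) (99, 29) bay mm [-135.7    2.4] relyaw -1.1
14.475 [ 0.4584261  -0.12211118  0.02329793] [0.20177083 0.57450972 0.94381965]
```

>>> {"op": "play_rows", "data": {"deltas": [[[0.01,-0.0019,0],0],[[0.022,-0.0042,0],0],[[0.034,-0.0065,0],0],[[0.046,-0.0088,0],0],[[0.056,-0.0108,0],0]]}}

```text
time: 15.1
tool_pos: [0.5154, -0.1331, 0.0233]
tool_rot: [-0.0, 0.093, 0.996, -0.0]
contact_force: [-1.3, -0.4, 0.8]
gripper_width: 0.648
```

```bash
python3 rk.py 11 scene top
```

```text
scene 0.65 (564.6, -134.2) (86, 56) bay mm [-93.8  10.3] relyaw 0.3
scene 0.46 (837.7, -313.3) (532, 98) bay mm [ 208.3 -114. ] relyaw -142.5
15.3 [ 0.51460926 -0.13293369  0.02320556] [ 0.12263385 -1.28259488 -0.70981932]
```

View pics/scene11.png

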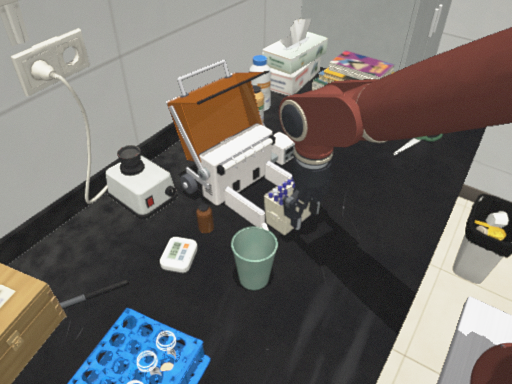

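>>> {"op": "play_rows", "data": {"deltas": [[[0.01,-0.0022,0],0],[[0.022,-0.0046,0],0],[[0.034,-0.0071,0],0],[[0.046,-0.0096,0],0],[[0.058,-0.0121,0],0]]}}

```text
time: 15.92
tool_pos: [0.5734, -0.1452, 0.0233]
tool_rot: [0.0, 0.093, 0.996, -0.0]
contact_force: [-1.7, 0.3, -0.0]
gripper_width: 0.646
```

>>> {"op": "play_rows", "data": {"deltas": [[[0.01,-0.0019,0],0],[[0.018,-0.0034,0],0],[[0.025,-0.0048,0],0],[[0.031,-0.006,0],0],[[0.036,-0.0069,0],0]]}}

```text
time: 16.55
tool_pos: [0.6087, -0.152, 0.0233]
tool_rot: [-0.0, 0.093, 0.996, 0.0]
contact_force: [0.6, 1.0, -0.2]
gripper_width: 0.65
```

```bash
python3 rk.py 12 scene top
```

```text
scene 0.77 (674.8, -141.5) (87, 43) bay mm [15.8 24. ] relyaw -152.1
16.75 [ 0.60837181 -0.15192131  0.02320766] [-0.27668206 -0.12590416 -0.15029849]
```

View pics/scene12.png

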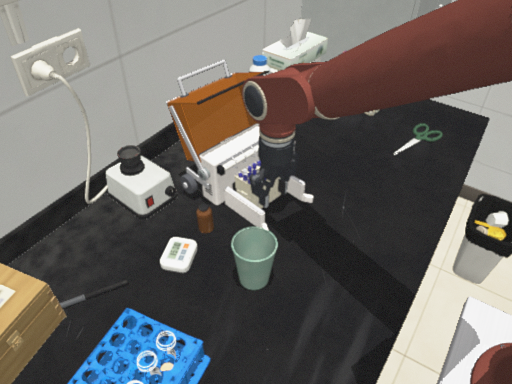

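>>> {"op": "play_rows", "data": {"deltas": [[[0.004,-0.0008,0],0],[[0.008,-0.0015,0],0],[[0.01,-0.0019,0],0]]}}

```text
time: 17.12
tool_pos: [0.6188, -0.1539, 0.0234]
tool_rot: [0.0, 0.093, 0.996, -0.0]
contact_force: [-0.3, 0.0, 0.5]
gripper_width: 0.646
```

>>> {"op": "play_rows", "data": {"deltas": [[[0.002,-0.0004,0],0],[[0.003,-0.0006,0],0]]}}

```text
time: 17.38
tool_pos: [0.619, -0.1537, 0.0224]
tool_rot: [-0.004, 0.093, 0.996, 0.001]
contact_force: [-11.6, 1.0, 5.3]
gripper_width: 0.648
```

>>> {"op": "play_rows", "data": {"deltas": [[[0.001,-0.0002,0],0],[[0,0,0],0],[[-0.02,0.0038,0],0],[[-0.07,0.0133,0],0],[[-0.13,0.0247,0.0],0]]}}

```text
time: 18.0
tool_pos: [0.4913, -0.1299, 0.0238]
tool_rot: [0.001, 0.093, 0.996, -0.0]
contact_force: [-0.4, -0.2, 0.5]
gripper_width: 0.648
```

>>> {"op": "play_rows", "data": {"deltas": [[[-0.01,-0.04,0.06],0],[[-0.03,-0.1,0.12],0],[[-0.03,-0.16,0.16],0],[[-0.03,-0.22,0.16],0],[[-0.03,-0.27,0.16],0]]}}

```text
time: 18.62
tool_pos: [0.4624, -0.3804, 0.1835]
tool_rot: [0.002, 0.093, 0.996, -0.001]
contact_force: [1.1, -0.7, -0.4]
gripper_width: 0.648
```

```bash
python3 rk.py 13 scene top; python3 - <<'E'
from h import *
for c,x0,y0 in (('top',235,70),('scene',170,60)):
    cv2.imwrite(f'pics/{c}13z.png',cv2.resize(cv2.imread(f'pics/{c}13.png')[y0:y0+180,x0:x0+160],None,fx=3.3,fy=3.3,interpolation=cv2.INTER_CUBIC))
E
```

```text
scene 0.92 (660.3, -161.5) (103, 68) bay mm [5.4 1.5] relyaw 0.6
scene 0.49 (885.5, -281.2) (477, 228) bay mm [249.2 -73.5] relyaw -158.5
top 0.97 (660.1, -161.9) (99, 62) bay mm [5.3 1.1] relyaw 0.2
18.825 [ 0.46157919 -0.37881539  0.18079355] [-0.45481753  0.76789552 -1.04125276]
```

View pics/top13z.png

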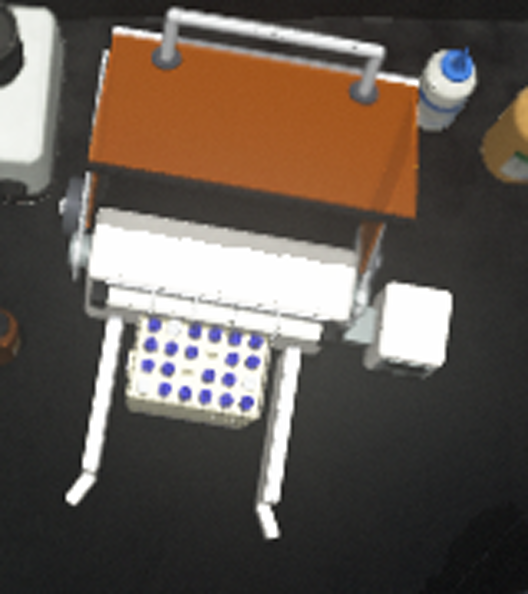

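View pics/scene13z.png

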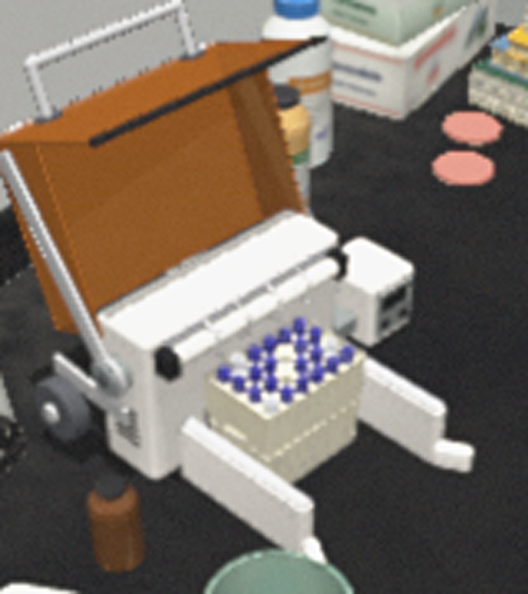

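View pics/scene13.png

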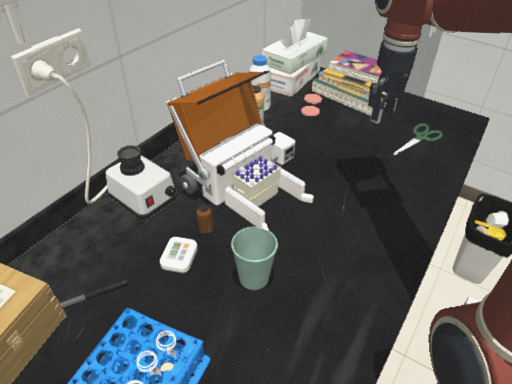

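>>> {"op": "play_rows", "data": {"deltas": [[[0,0.06,0],0],[[0,0.12,0],0],[[0,0.18,0],0],[[0.02,0.24,-0.05],0],[[0.03,0.27,-0.1],0]]}}

```text
time: 19.45
tool_pos: [0.4902, -0.1128, 0.0926]
tool_rot: [0.002, 0.091, 0.996, -0.0]
contact_force: [0.3, -0.1, -0.2]
gripper_width: 0.645
```

>>> {"op": "play_rows", "data": {"deltas": [[[0,0,-0.045],0],[[0.02,-0.0038,-0.06],0],[[0.07,-0.0133,-0.06],0],[[0.1,-0.019,-0.06],0],[[0.12,-0.0228,-0.06],0]]}}

```text
time: 20.08
tool_pos: [0.61, -0.137, 0.0318]
tool_rot: [-0.0, 0.092, 0.996, 0.0]
contact_force: [0.3, -0.3, 0.6]
gripper_width: 0.652
```

>>> {"op": "play_rows", "data": {"deltas": [[[0.001,-0.0002,0],0],[[0.002,-0.0004,0],0],[[0.002,-0.0004,0],0]]}}

```text
time: 20.45
tool_pos: [0.6101, -0.1384, 0.0318]
tool_rot: [-0.0, 0.093, 0.996, 0.0]
contact_force: [0.3, -0.3, 0.0]
gripper_width: 0.653
```

>>> {"op": "play_rows", "data": {"deltas": [[[-0.0026,-0.0137,-0.0085],0],[[-0.0026,-0.0137,-0.0085],0]]}}

```text
time: 20.7
tool_pos: [0.6072, -0.1535, 0.0224]
tool_rot: [-0.001, 0.093, 0.996, 0.0]
contact_force: [-0.4, -0.1, -0.7]
gripper_width: 0.651
```

>>> {"op": "play_rows", "data": {"deltas": [[[0.004,-0.0008,0],0],[[0.007,-0.0013,0],0],[[0.007,-0.0013,0],0]]}}

```text
time: 21.08
tool_pos: [0.616, -0.154, 0.0238]
tool_rot: [0.0, 0.093, 0.996, -0.0]
contact_force: [-0.2, 0.7, 1.0]
gripper_width: 0.655
```

>>> {"op": "play_rows", "data": {"deltas": [[[0.001,-0.0002,0],0],[[0.002,-0.0004,0],0]]}}

```text
time: 21.32
tool_pos: [0.6176, -0.1543, 0.0235]
tool_rot: [-0.0, 0.093, 0.996, 0.0]
contact_force: [-0.0, 0.6, 0.2]
gripper_width: 0.65
```

>>> {"op": "play_rows", "data": {"deltas": [[[0.001,-0.0002,0],0],[[0.0015,-0.0003,0],0]]}}

```text
time: 21.58
tool_pos: [0.6185, -0.1545, 0.0234]
tool_rot: [-0.001, 0.093, 0.996, 0.0]
contact_force: [-3.1, 1.0, 1.6]
gripper_width: 0.65
```

Contact rises sharply at the same x, so the rack is already on the buffers. I add a touch more push, then withdraw slowly.

>>> {"op": "play_rows", "data": {"deltas": [[[0.001,-0.0002,0],0],[[0.001,-0.0002,0],0],[[0,0,0],0],[[-0.002,0.0004,0],0],[[-0.005,0.001,0],0]]}}

```text
time: 22.2
tool_pos: [0.6144, -0.1539, 0.0238]
tool_rot: [0.001, 0.093, 0.996, -0.0]
contact_force: [-0.1, 0.1, -0.3]
gripper_width: 0.652
```

>>> {"op": "play_rows", "data": {"deltas": [[[-0.02,0.0038,0],0],[[-0.05,0.0095,0],0],[[-0.1,0.019,0.0],0],[[-0.13,0.0247,0.04],0],[[-0.14,0.0,0.1],0]]}}

```text
time: 22.82
tool_pos: [0.4709, -0.1504, 0.1187]
tool_rot: [-0.003, 0.092, 0.996, 0.001]
contact_force: [1.1, -1.6, -0.4]
gripper_width: 0.655
```

>>> {"op": "play_rows", "data": {"deltas": [[[0,-0.06,0.04],0],[[0,-0.12,0.06],0],[[0,-0.18,0.06],0],[[0,-0.24,0.06],0],[[0,-0.24,0.06],0]]}}

```text
time: 23.45
tool_pos: [0.4738, -0.3964, 0.1809]
tool_rot: [0.0, 0.095, 0.995, -0.001]
contact_force: [0.6, 0.5, -0.9]
gripper_width: 0.647
```

```bash
python3 rk.py 14 scene top; python3 - <<'E'
from h import *
for c,x0,y0 in (('top',235,70),('scene',170,60)):
    cv2.imwrite(f'pics/{c}14z.png',cv2.resize(cv2.imread(f'pics/{c}14.png')[y0:y0+180,x0:x0+160],None,fx=3.3,fy=3.3,interpolation=cv2.INTER_CUBIC))
a=[cv2.imread(f'pics/top{i}.png') for i in (0,14)]
dd=cv2.absdiff(*a)[150:265,170:248]; print('beaker/bottle/timer diff',dd.mean(),np.percentile(dd,99))
E
```

```text
scene 0.89 (661.2, -161.2) (100, 67) bay mm [6.2 2. ] relyaw -0.1
top 0.62 (662.0, -162.3) (99, 63) bay mm [7.2 1.1] relyaw 0.2
23.65 [ 0.47457261 -0.39149586  0.18049432] [ 0.01638732 -0.01445983 -0.41472919]
beaker/bottle/timer diff 1.921887774061687 7.0
```

View pics/scene14.png

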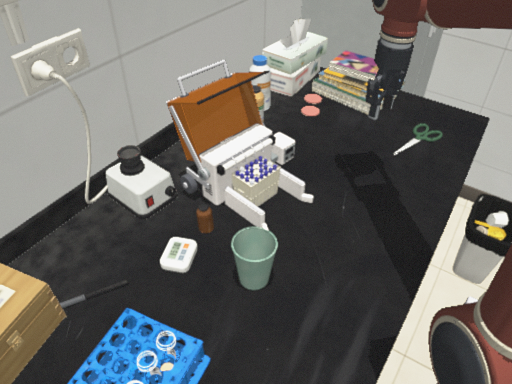

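View pics/top14z.png

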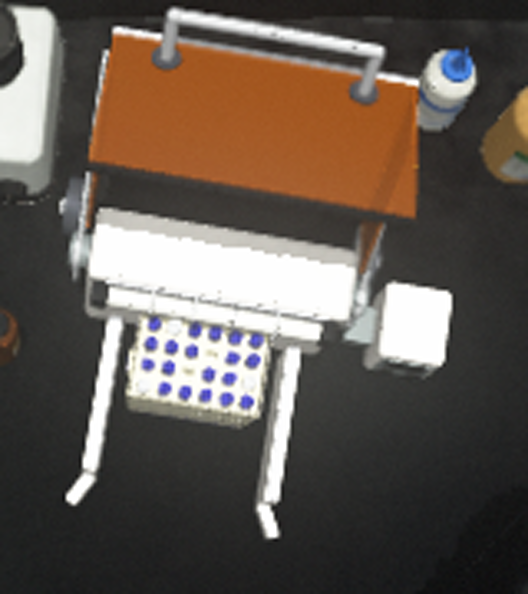

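The pictures show the rack between the rails and square (relative yaw 0.2° or less), with its centre about 7 mm into the bay against a nominal 8. The guard is up and unchanged. The beaker (255,257), bottle (205,219) and timer (178,254) are where they were at the start.

```bash
python3 -c "
from plant import *
print(ticket.job_done())"
```

```text
the job is handed in; nothing more can be done
None
```

The rack is in the UV bay, standing squarely against the back buffers, and the guard is fully up. The job was handed in at about 24 s of the 67 s allowed; no verdict was reported.

**What I did:**
- I pushed the guard up at its handle bar with closed fingers until it was past its balance point, and it swung up by itself.
- I then pushed the rack sideways into line with the bay and slid it in between the rails with two spread fingers. Nothing was gripped or lifted.

**Last checks:**
- **Buffers:** On the first push the force rose sharply to about 12 N where the rack met the buffers. A second, gentle push met resistance at the same place, so it had not sprung back.
- **Rack position:** Both cameras put its centre 6 to 7 mm into the bay, against a nominal 8. It is 1 to 2 mm off the centre line and within about 0.2° of square. The 1 to 2 mm shortfall is within the calibration error.
- **Guard and other objects:** The guard looked the same in pictures taken about 5 s apart. The beaker, bottle and timer show no movement between the first and last top pictures.
- **Forces:** The highest reading I saw was about 24 N in total at the wrist, while lifting the guard.

On returning for the second push, the tool came in about 14 mm off to the left between the rails. I corrected this before it touched anything.

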